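# Post a small carton through the spring flap of a drop box

## Task

Post the small carton that lies between the two low rails on the drop box's deck into the bin behind the sprung flap: hold the flap open with one finger and, while it is open, push the carton over the sill with the other finger, so that the carton never bumps or pushes the flap. Keep the flap open until the carton has dropped into the bin, then take the hand away so that the flap shuts by itself. Only push: do not pick the carton up, and leave the other things where they stand.

Things in the scene. Friction and masses are not known exactly. Their poses are not given: they have to be found in the camera images.
- dropbox: Grey steel drop box fixed to the table. Origin: on the table (z = 0) under the middle of the flap opening; its x points from the deck (-x) through the opening into the bin (+x), y left when facing the flap, z up. Deck: level, top 105 mm above the table, x = -190 to 0, y = -175 to +120 mm. All frames and numbers of the sill, lane, opening, bin and hinge entries are in this frame.
- sill (a point): Middle of the sill, at x = 0, y = 0, on the deck's top: here the deck ends and a pushed carton tips off into the bin. The opening has no lintel; it lies between the hinge post (y = +94 to +118 mm) and a wide panel (y = -93 to -175 mm), both 12 mm thick (x) and standing 47 mm above the deck.
- lane (a point): Middle of the carton's lane on the deck's top, at x = -92, y = -32 mm. The lane runs along x between two low steel rails, 6 mm wide, 6 mm high, x = -180 to -4 mm, centre lines y = -73.5 and y = +9.5 mm (77 mm clear, so they keep the carton nearly straight). The deck between the left rail and the hinge post is empty, so that a finger can run there.
- bin_floor (a point): Middle of the bin's padded floor, at x = 98, y = 0, 18 mm above the table. The bin is inside x = 0 to 195 mm, y = -105 to +105 mm; open on top; its walls reach 150 mm above the table (45 mm above the deck).
- flap (a joint): Upright aluminium plate across the opening, 4 mm thick, 43 mm high (4 to 47 mm above the deck). Upright hinge at its left end, x = 0, y = +90 mm; the free end is 175 mm to the right. Rad: 0 = shut, grows as it swings into the bin (+x), stops at 1.5. A spring shuts it: 0.15 Nm at 0, 0.25 Nm at 1 rad, so 4 to 8 N for a finger 40 mm from the hinge. It passes over a carton lying in the bin.
- flap_edge (a point): Middle of the flap's free end, 175 mm from the hinge and 25.5 mm above the deck; moves with the flap.
- carton_mid (a point): Centre of the small closed cardboard carton with a paper band, 42 mm long (its x, the way it is pushed), 70 mm wide (its y), 36 mm high, about 0.1 to 0.15 kg; lies flat on the deck between the rails, its centre 18 mm above the deck, slightly askew; axes are the carton's.
- tape_roll: roll of packing tape lying flat, 60 mm across, 24 mm high, on the deck outside the lane; origin at its underside's centre; to be left alone.
- jar: small white jar, 44 mm across, 45 mm high, on the deck outside the lane; origin at its underside's centre; to be left alone.
- bottle: white bottle, 64 mm across, 190 mm high, standing on the table to the right of the drop box; origin at its underside's centre; to be left alone.
- open_carton: empty open cardboard box, 130 x 100 x 70 mm, on the table to the left of the drop box; origin at its underside's centre; to be left alone.
- mug: white mug, 76 mm across, 90 mm high, on the table to the left of the drop box; origin at its underside's centre; to be left alone.
- long_carton: long closed carton, 150 x 60 x 45 mm, on the table to the right of the drop box; origin at its underside's centre; to be left alone.
- tape_measure: tape measure, 60 x 56 x 32 mm, lying on the table to the right of the bin; origin at its underside's centre; to be left alone.
Not all that is in view belongs to the job. Leave any blue, purple or red look-alike of the part that bears carton_mid alone.

How it is judged:
By the outcome, as a careful person would: the job done as asked, in the order asked, and still so for the second after the job is handed in, with the robot touching nothing.
It also fails if it takes over 38 s, if anything falls off the work surface, if the arm or the gripper's body presses on something with over 40 N, if the wrist force passes 120 N, or if a joint passes its speed limit or range.

## Robot

A 7-joint arm with a two-finger parallel gripper is mounted at the origin on the work surface. World frame = base frame: x ahead of the robot, y to its left, z up, the work surface at z = 0. Lengths are in m, angles in rad, forces in N, time in s.
With the tool pointing down it reaches from about 0.375 to 0.925 m from the base axis. Payload 3.1 kg.
Tool frame: the origin (TCP) lies between the finger pads; the fingertips stand 19 mm ahead of it and the grasp point (between the pads) is the TCP; z points along the fingers, y is the line along which they close (so a half turn about z gives the same grasp; the last joint's range is limited). The gripper opens to 85 mm and grips with 20 to 120 N. Pads are 22 mm wide; open, the fingers measure 114 mm over their backs; the gripper's body (76 mm by 85 mm) begins 54 mm behind the grasp point. The pads swing forward as they close: fully open they stand 13 mm farther back than shut.
Start: joints at [-1.238, 0.383, 0.044, 1.598, -0.018, 1.161, -0.05], TCP at [0.271, 0.591, 0.25] pointing down, gripper open.
Joint ranges: [-2.61, 2.61], [-0.41, 2.15], [-1.48, 1.57], [0, 2.5], [-1.57, 4.71], [0.05, 1.97], [-2.85, 2.85]. Speed limits (rad/s): [2.79, 2.79, 3.14, 3.14, 3.14, 3.14, 3.14].

## Interface

Orientations are given as a unit quaternion [x, y, z, w].
In Python, from bench import move_ptp, movel, move_j, move_gripper, pause, inverse_kinematics, read_camera, camera_params, MotionError, sign_off, look_for, tip_of, read_time_s, read_qpos, read_joint_vel, read_effort, read_eef_pos, read_tcp_rot, read_ft_force, read_ft_torque, read_finger_gap, read_grasp_force gives the robot as it stands. Calls block until the motion is done:
- move_ptp(position, orientation): joint-space move of the TCP to a pose.
- movel(position, orientation=None, speed=0.15): straight line of the TCP; orientation=None keeps the orientation; speed is the mean speed in m/s.
- move_j(angles): joint-space move.
- move_gripper(opening, effort=None): finger opening in m; effort is the grip in N (None keeps the last); returns when the fingers have stopped.
- pause(seconds).
- inverse_kinematics(position, orientation): joint angles nearest the present ones, or None.
- read_camera(name): name is "scene" or "top"; returns the picture (384x512x3 uint8, red, green, blue); there is no depth.
- camera_params(name): a dict with "K" (3x3 intrinsics, pixels), "dist_coeffs" ([k1, k2, p1, p2, k3] as OpenCV has them; the pictures are not rectified), "camera_from_world" (4x4, takes a point from world to camera coordinates). Camera axes: x right, y down, z forward; pixel columns grow to the right and rows downward; lengths in m; the calibration is good to about 2 mm. A picture is of the moment at which its call begins. camera_params takes no time and is no camera call.
A pose or a line that the arm cannot do raises MotionError and nothing moves.
- sign_off(): hands the job in; it is judged then, once.
Trained networks look in the newest picture that a camera, given by its name, has taken for a name from the list of things; names that differ only in an ending like _2 or _b are one class to them, and where a whole thing is asked for, a point or a joint stands for the part that bears it (a point fixed in the world has none). Each returns a list of dicts, best first, with "confidence" (0 to 1); they miss things now and then, are a little off and sometimes report something else, mostly with a low value. They report only what shows in the picture. A call takes as long as a camera call. They do not tell look-alikes from the thing itself.
- look_for(camera, name): "at" ([column, row] in pixels, amid what is visible of it).
- tip_of(camera, name): "at" ([column, row] in pixels: a listed point, or the origin of a listed thing).
Readings, each from a call of its own:
- read_time_s(): time.
- read_qpos(): joint angles.
- read_joint_vel(): joint speeds.
- read_effort(): joint torques, N m.
- read_eef_pos(): TCP position.
- read_tcp_rot(): TCP orientation.
- read_ft_force(): force on the tool from outside, world axes, zero at the start.
- read_ft_torque(): the same for the moment, N m.
- read_finger_gap(): finger opening in m.
- read_grasp_force(): force on a finger pad.
Only numpy, scipy, OpenCV 4.12 (cv2) and the standard library are available. Lean on these libraries where they do the work, as an engineer would, in place of code of your own. Each camera call takes 0.05 s, during which the arm holds its last target. There are 200 camera calls.

## Working session

There is one attempt and no reset: what is moved stays moved. The work goes in short steps, each a Python script; the robot and the scene stay as the last script left them, time stands still between calls to the robot, and variables do not carry over. Pictures are saved under pics/ and viewed, at most 10 in all, crops included, and the job is handed in when it is done.

```bash
mkdir -p pics; ls; python3 - <<'E'
from bench import *
import cv2
for c in("scene","top"):
    im=read_camera(c); cv2.imwrite(f"pics/{c}0.png",im[:,:,::-1])
    p=camera_params(c); print(c,p["K"],p["dist_coeffs"],p["camera_from_world"])
    for n in("sill","lane","bin_floor","flap_edge","carton_mid","tape_roll","jar"):
        print(n,[(d["at"],round(d["confidence"],2)) for d in tip_of(c,n)][:4])
print(read_time_s(),read_tcp_rot())
E
```

```text
pics
scene [[426.94503893   0.         259.30658028]
 [  0.         426.94503893 188.84327613]
 [  0.           0.           1.        ]] [0.01886844 0.         0.         0.         0.        ] [[ 0.66945508  0.74280292 -0.00858655 -0.35637553]
 [ 0.53726049 -0.49212672 -0.68495435 -0.21574684]
 [-0.51301176  0.45393295 -0.72853539  1.64493437]
 [ 0.          0.          0.          1.        ]]
sill [([267.8, 209.6], 0.74), ([325.3, 202.5], 0.21)]
lane [([237.8, 200.4], 0.81)]
bin_floor [([294.1, 248.3], 0.65)]
flap_edge [([249.7, 221.0], 0.9)]
carton_mid [([165.3, 216.6], 0.91), ([246.9, 199.1], 0.76), ([200.3, 195.4], 0.71), ([246.5, 164.8], 0.63)]
tape_roll [([226.1, 227.2], 0.49)]
jar [([207.7, 207.8], 0.64)]
top [[462.79801625   0.         247.69110309]
 [  0.         462.79801625 193.8443676 ]
 [  0.           0.           1.        ]] [0.00566226 0.         0.         0.         0.        ] [[-0.02534917 -0.9993614  -0.02518358  0.04538652]
 [-0.98015881  0.02980024 -0.19596083  0.57019772]
 [ 0.19658617  0.01971646 -0.98028829  1.2052379 ]
 [ 0.          0.          0.          1.        ]]
sill [([271.0, 168.4], 0.88)]
lane [([285.2, 206.1], 0.91)]
bin_floor [([266.3, 145.9], 0.95)]
flap_edge [([301.3, 165.5], 0.75)]
carton_mid [([296.8, 270.5], 0.97), ([349.3, 274.0], 0.96), ([365.2, 118.8], 0.94), ([220.6, 280.4], 0.93)]
tape_roll [([321.1, 180.7], 0.84)]
jar [([321.8, 220.1], 0.77)]
0.8 [2.13740062e-01 9.76890568e-01 5.81963161e-05 2.45490270e-06]
```

View pics/scene0.png

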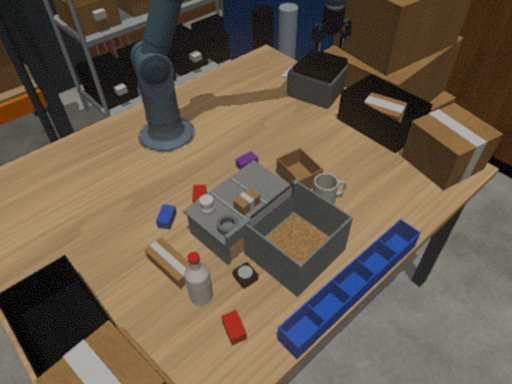

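View pics/top0.png

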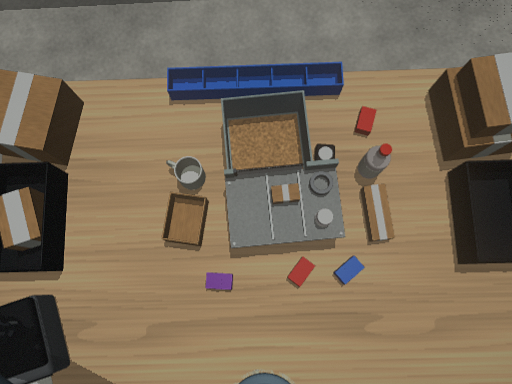

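The scene view shows the drop box around (265,220). In the top view its deck covers (225-345, 165-245), with the bin above it. There are four carton candidates:
- brown carton with a paper band, top (285,193)
- red ones at (301,271) and (366,119)
- blue at (349,270)
- purple at (220,281)

The brown one is the only carton between the rails and the only one with a band, so it fits the description. Next I'll fit the box pose and check it in an enlarged crop.

```bash
cat > h.py <<'E'
from bench import *
import numpy as np, cv2
from scipy.optimize import least_squares
P={c:camera_params(c) for c in("scene","top")}
def proj(c,X):
    T=np.array(P[c]["camera_from_world"])
    return cv2.projectPoints(np.atleast_2d(X).astype(float),cv2.Rodrigues(T[:3,:3])[0],T[:3,3],np.array(P[c]["K"]),np.array(P[c]["dist_coeffs"]))[0][:,0]
def ray(c,uv,z):
    T=np.array(P[c]["camera_from_world"]);R,t=T[:3,:3],T[:3,3]
    n=cv2.undistortPoints(np.array([[uv]],float),np.array(P[c]["K"]),np.array(P[c]["dist_coeffs"]))[0,0]
    o=-R.T@t; d=R.T@np.array([n[0],n[1],1]); return o+d*(z-o[2])/d[2]
def b2w(p,X):
    X=np.atleast_2d(X).astype(float);c,s=np.cos(p[2]),np.sin(p[2])
    return np.c_[p[0]+c*X[:,0]-s*X[:,1],p[1]+s*X[:,0]+c*X[:,1],X[:,2]]
def w2b(p,X):
    c,s=np.cos(p[2]),np.sin(p[2]);d=np.array(X[:2])-p[:2];return np.array([c*d[0]+s*d[1],-s*d[0]+c*d[1]])
def draw(c,p,out,box,k,im):
    x0,y0,x1,y1=box;im=cv2.resize(im[y0:y1,x0:x1,::-1],None,fx=k,fy=k,interpolation=cv2.INTER_CUBIC)
    for L in ([(-.19,-.175,.105),(-.19,.12,.105),(0,.12,.105),(0,-.175,.105),(-.19,-.175,.105)],
      [(-.18,-.0735,.111),(-.004,-.0735,.111)],[(-.18,.0095,.111),(-.004,.0095,.111)],
      [(.0,-.105,.15),(.195,-.105,.15),(.195,.105,.15),(0,.105,.15)]):
        q=(proj(c,b2w(p,L))-[x0-.5,y0-.5])*k
        cv2.polylines(im,[q.astype(int).reshape(-1,1,2)],False,(0,255,0),1)
    cv2.imwrite(out,im)
E
python3 - <<'E'
from h import *
M={"sill":(0,0,.105),"lane":(-.092,-.032,.105),"bin_floor":(.098,0,.018),"flap_edge":(0,-.085,.1305)}
ob=[]
ims={}
for c in P:
    ims[c]=read_camera(c)
    for n in M:
        d=tip_of(c,n)
        if d and d[0]["confidence"]>.5: ob.append((c,n,d[0]["at"]))
f=lambda p:np.concatenate([proj(c,b2w(p,M[n]))[0]-uv for c,n,uv in ob])
r=least_squares(f,[.55,0,0],loss="soft_l1");p=r.x
print(p,[(o[0],o[1],e.round(1)) for o,e in zip(ob,f(p).reshape(-1,2))])
np.save("p.npy",p)
for c in P:
    for d in tip_of(c,"carton_mid"): print(c,d["at"],round(d["confidence"],2),w2b(p,ray(c,d["at"],.123)).round(4))
draw("top",p,"pics/t1.png",(210,80,360,260),3,ims["top"]);draw("scene",p,"pics/s1.png",(170,150,370,300),4,ims["scene"])
E
```

```text
[ 0.62220898 -0.03510086  0.08683176] [('scene', 'sill', array([-0. ,  1.4])), ('scene', 'lane', array([ 2.5, -0.3])), ('scene', 'bin_floor', array([-0.5, -2. ])), ('scene', 'flap_edge', array([ 0.2, -0.9])), ('top', 'sill', array([0.2, 0.6])), ('top', 'lane', array([0.4, 0.4])), ('top', 'bin_floor', array([-0.3, -1.8])), ('top', 'flap_edge', array([ 1.1, -0.4]))]
scene [232.4, 328.4] 0.97 [ 0.1791 -0.3301]
scene [167.2, 215.4] 0.82 [-0.1936 -0.2207]
scene [249.0, 201.1] 0.77 [-0.0614 -0.0264]
scene [248.2, 161.8] 0.77 [-0.1785  0.0915]
scene [198.3, 196.6] 0.57 [-0.1829 -0.1141]
top [283.9, 197.6] 0.92 [-0.0792 -0.0228]
top [219.3, 283.6] 0.9 [-0.2766  0.1643]
top [299.5, 271.0] 0.75 [-0.2684 -0.0377]
top [348.5, 270.7] 0.65 [-0.2813 -0.1584]
top [364.9, 120.8] 0.55 [ 0.1012 -0.2617]
```

View pics/t1.png

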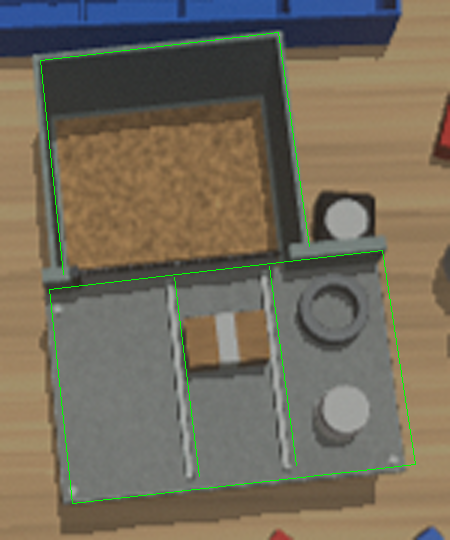

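View pics/s1.png

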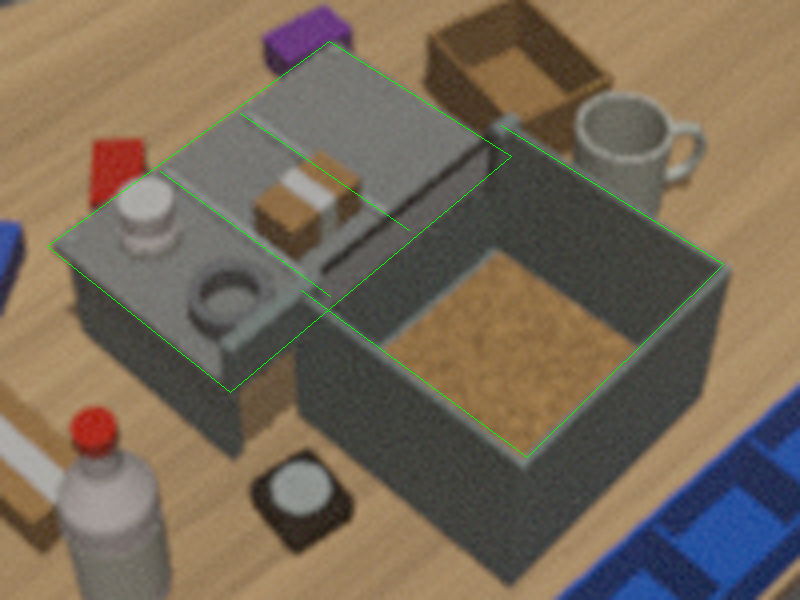

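The crop confirms the target: the brown carton with a white paper band lies between the rails, crop (225,338). The overlay of the fitted box is rotated by about 1.5°, so I'll refit with the rail ends and deck corners I read off the crop.

```bash
python3 - <<'E'
from h import *
top=[((70,499),(-.19,.12,.105)),((408,468),(-.19,-.175,.105)),((190,476),(-.18,.0095,.111)),((288,466),(-.18,-.0735,.111)),((172,281),(-.004,.0095,.111)),((265,268),(-.004,-.0735,.111))]
sc=[((330,42),(-.19,.12,.105)),((527,458),(.195,-.105,.15)),((723,266),(.195,.105,.15))]
ob=[("top",np.array(a)/3+[210,80]-[.5,.5],X) for a,X in top]+[("scene",np.array(a)/4+[170,150]-[.5,.5],X) for a,X in sc]
f=lambda p:np.concatenate([proj(c,b2w(p,X))[0]-uv for c,uv,X in ob])
p=least_squares(f,np.load("p.npy"),loss="soft_l1").x
print(p,f(p).reshape(-1,2).round(1).tolist()); np.save("p.npy",p)
for a in((183,320),(263,308),(193,370),(270,358)): print(a,w2b(p,ray("top",np.array(a)/3+[209.5,79.5],.141)).round(4))
for c,uv in(("top",(283.9,197.6)),("scene",(249,201.1))): print(w2b(p,ray(c,uv,.123)).round(4))
# path plan: tool yaw, flap finger minus pusher = +tool y or -tool y
from scipy.spatial.transform import Rotation as R
d=b2w(p,[[0,0,0],[np.sqrt(.5),np.sqrt(.5),0]]);v=d[1]-d[0]
for s in(1,-1):
    y=s*v;z=np.array([0,0,-1.]);x=np.cross(y,z);q=R.from_matrix(np.c_[x,y,z]).as_quat()
    for X in((-.14,.005,.25),(-.14,.005,.132),(.04,.005,.132)):
        print(s,q.round(4),X,inverse_kinematics(b2w(p,X)[0],q))
E
```

```text
[ 0.62257817 -0.03220585  0.07160239] [[-1.5, 0.9], [0.5, -0.1], [1.1, 0.2], [0.7, 0.3], [-0.2, -1.3], [0.3, -0.2], [1.7, -0.8], [-0.3, -0.3], [0.7, 0.1]]
(183, 320) [-0.0498  0.005 ]
(263, 308) [-0.0464 -0.0637]
(193, 370) [-0.0935  0.0012]
(270, 358) [-0.0899 -0.0644]
[-0.0794 -0.0269]
[-0.0616 -0.0302]
1 [0.3494 0.937  0.     0.    ] (-0.14, 0.005, 0.25) [-0.68636514  0.05892344  0.70965369  2.01371387 -0.04343774  1.08354875
  0.89977802]
1 [0.3494 0.937  0.     0.    ] (-0.14, 0.005, 0.132) [-0.61817991  0.26427471  0.68297912  2.11631336 -0.22506509  0.83110878
  1.05768058]
1 [0.3494 0.937  0.     0.    ] (0.04, 0.005, 0.132) [-0.42802392  0.57744459  0.53915256  1.67741528 -0.34362312  0.98249314
  1.08966429]
-1 [ 0.937  -0.3494  0.     -0.    ] (-0.14, 0.005, 0.25) [-1.30102873  0.21954756  1.44944371  2.02685464 -0.24500914  1.10009567
 -2.02622129]
-1 [ 0.937  -0.3494  0.     -0.    ] (-0.14, 0.005, 0.132) [-1.09978264  0.67824109  1.3859818   2.12966102 -0.79992711  1.0348791
 -1.56521681]
-1 [ 0.937  -0.3494  0.     -0.    ] (0.04, 0.005, 0.132) [-0.85872715  1.05994424  1.36391646  1.69590604 -1.07409767  1.32967529
 -1.56303912]
```

```bash
cat >> h.py <<'E'
from scipy.spatial.transform import Rotation
p=np.load("p.npy"); a=np.radians(58)
def pose(x,y,z):
    v=np.diff(b2w(p,[[0,0,0],[np.sin(a),np.cos(a),0]]),axis=0)[0];k=np.array([0,0,-1.])
    return b2w(p,(x,y,z))[0],Rotation.from_matrix(np.c_[np.cross(v,k),v,k]).as_quat()
E
python3 - <<'E'
from h import *
for X in((-.125,.0055,.25),(-.125,.0055,.132),(-.03,.0055,.132),(.042,.0055,.132)): print(inverse_kinematics(*pose(*X)))
move_gripper(.085); move_ptp(*pose(-.125,.0055,.25)); print(read_time_s(),read_ft_force())
movel(*pose(-.125,.0055,.132),speed=.08); print(read_ft_force(),read_finger_gap())
movel(*pose(-.075,.0055,.132),speed=.06); print(read_time_s(),read_ft_force(),w2b(p,read_eef_pos()))
t,s=read_camera("top"),read_camera("scene")
draw("top",p,"pics/t2.png",(210,80,360,260),3,t)
cv2.imwrite("pics/s2.png",cv2.resize(s[130:280,170:370,::-1],None,fx=4,fy=4))
E
```

```text
[-0.67775908  0.09856049  0.71201005  1.98213801 -0.07273471  1.08582893
  0.69590756]
[-0.60952187  0.29553488  0.67887324  2.08292354 -0.24780618  0.84145056
  0.84493543]
[-0.49435267  0.46175765  0.5855472   1.85748765 -0.31573971  0.9156028
  0.86798755]
[-0.45914204  0.59173963  0.58359642  1.67379915 -0.37637869  0.99040352
  0.88572794]
3.9833 [0.20438614 0.8010844  0.07336952]
[-0.27283404 -0.21434408  0.01938996] 0.08499868980780924
6.5917 [-0.36886301 -0.30954561  0.31117161] [-0.07551092  0.00535015]
```

View pics/s2.png

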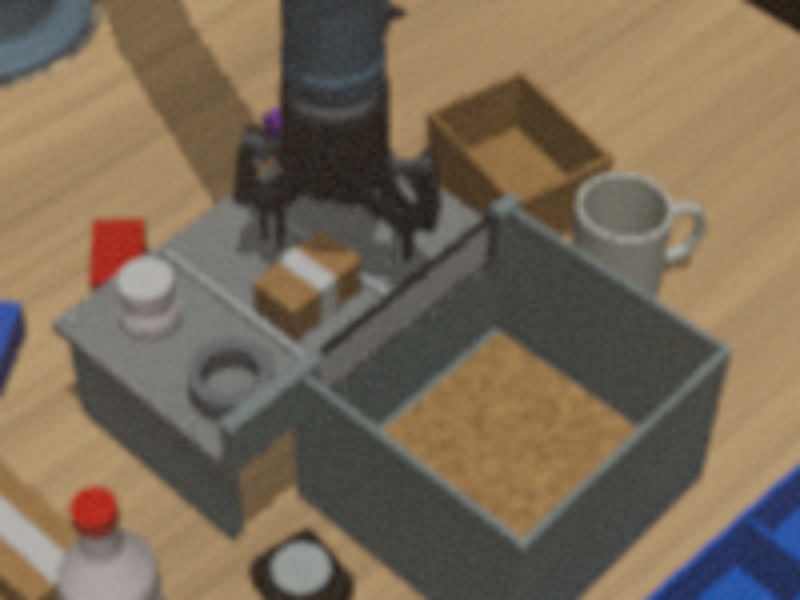

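The pusher fingertip is at crop (270,247), behind the carton at (305,285). The flap finger is at (405,262), left of the left rail and just short of the flap. Next I'll check those tip positions numerically.

```bash
python3 - <<'E'
from h import *
for z in(.113,.126):
  for uv in((270,247),(405,262)): print(z,w2b(p,ray("scene",np.array(uv)/4+[169.5,129.5],z)).round(3))
u=np.array([np.sin(a),np.cos(a)])*.05;c=w2b(p,read_eef_pos());print(c-u,c+u)
for z in (.113,.126,.132):
  print(z,[((proj("scene",b2w(p,[*q,z]))[0]-[169.5,129.5])*4).round() for q in(c-u,c+u)])
E
```

```text
0.113 [-0.122 -0.021]
0.113 [-0.038  0.037]
0.126 [-0.113 -0.029]
0.126 [-0.03   0.029]
[-0.11793349 -0.02106921] [-0.03312868  0.03192271]
0.113 [array([273., 250.]), array([405., 270.])]
0.126 [array([273., 238.]), array([405., 258.])]
0.132 [array([272., 232.]), array([405., 252.])]
```

View pics/t2.png

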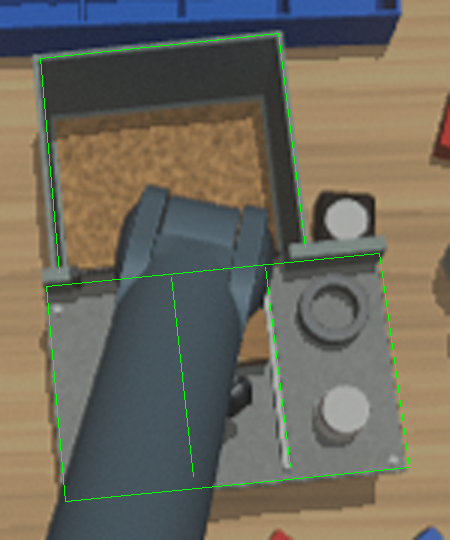

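The fitted box now lines up with the rails and deck. The pusher (237,395) is about 15 mm behind the carton, and the measured fingertips agree with the plan. I'll advance so the flap opens first, and check before the carton reaches the sill.

```bash
python3 - <<'E'
from h import *
for x in(-.06,-.045,-.036):
    movel(*pose(x,.0055,.132),speed=.05); print(x,round(read_time_s(),2),read_ft_force().round(1),w2b(p,read_eef_pos()).round(4))
s=read_camera("scene")
cv2.imwrite("pics/s3.png",cv2.resize(s[130:280,170:370,::-1],None,fx=4,fy=4))
E
```

```text
-0.06 7.14 [0.  0.4 1. ] [-0.0596  0.0055]
-0.045 7.59 [-3.   0.2  0.6] [-0.0453  0.0057]
-0.036 7.92 [-2.7  0.3 -0.9] [-0.0366  0.0059]
```

View pics/s3.png

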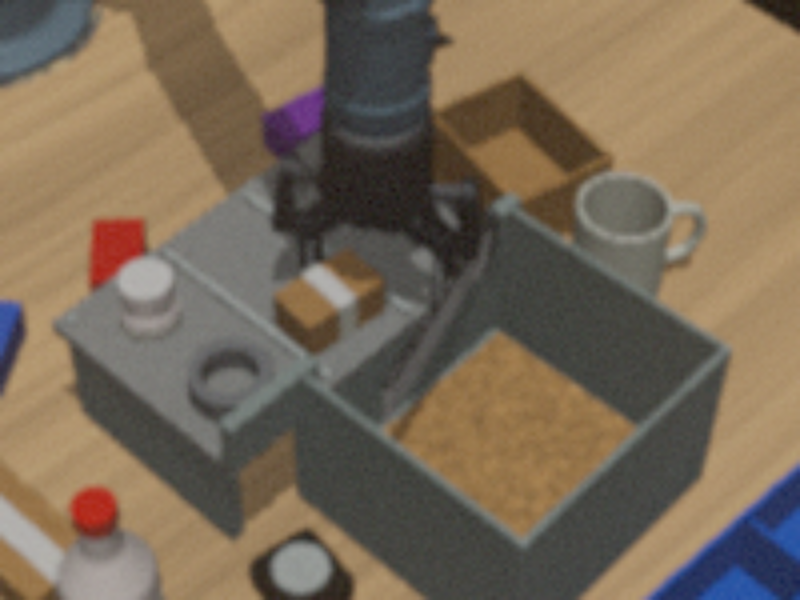

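The flap stands open about 0.4 rad, with its free end at (390,405). The carton at (330,300) is straight and still short of the sill, clear of the flap, so I'll keep pushing.

```bash
python3 - <<'E'
from h import *
for x in(-.015,.005,.025,.042):
    movel(*pose(x,.0055,.132),speed=.05); print(x,round(read_time_s(),2),read_ft_force().round(1),w2b(p,read_eef_pos()).round(4))
pause(.5)
s=read_camera("scene")
cv2.imwrite("pics/s4.png",cv2.resize(s[130:280,170:370,::-1],None,fx=4,fy=4))
E
```

```text
-0.015 8.54 [-3.6 -0.5 -0.6] [-0.0154  0.0048]
0.005 9.09 [-1.7 -2.1 -0.4] [0.0054 0.0043]
0.025 9.64 [-1.1 -2.8 -1.4] [0.0259 0.0048]
0.042 10.13 [-1.3 -2.8 -0.6] [0.0431 0.0052]
```

View pics/s4.png

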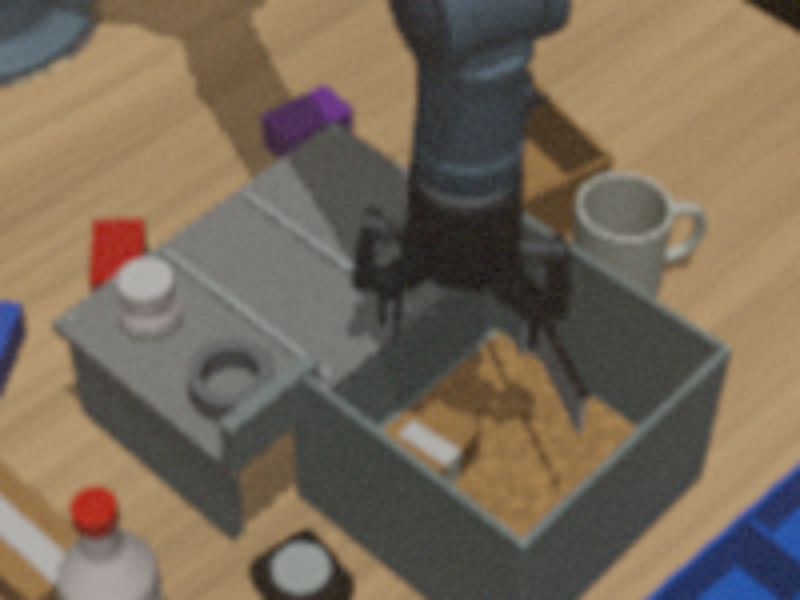

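The carton lies in the bin at (430,450) with the flap held wide open. I'll back the hand out along the lane so the flap follows it shut, then lift away.

```bash
python3 - <<'E'
from h import *
movel(*pose(-.1,.0055,.132),speed=.08); movel(*pose(-.1,.0055,.27),speed=.12)
pause(1); print(read_time_s(),read_ft_force().round(1))
s=read_camera("scene")
cv2.imwrite("pics/s5.png",cv2.resize(s[130:280,170:370,::-1],None,fx=4,fy=4))
E
```

```text
14.9083 [0.4 0.1 0.9]
```

View pics/s5.png

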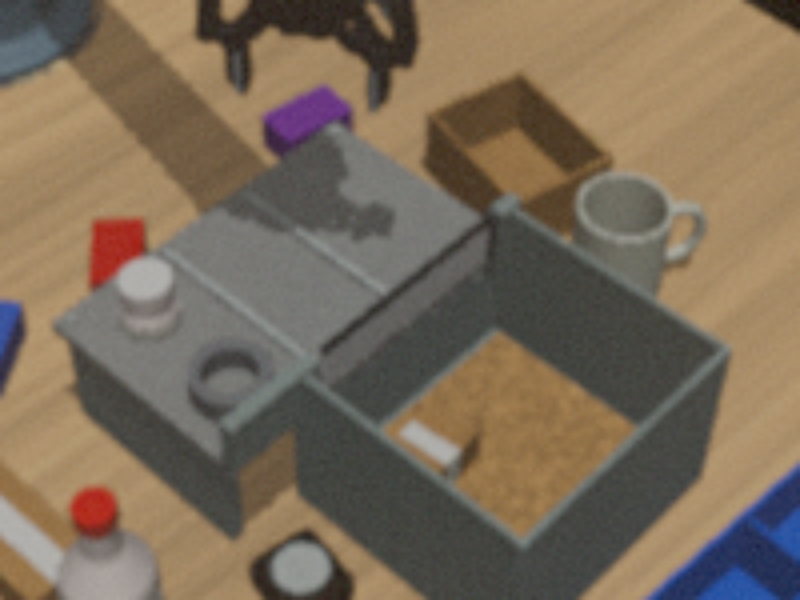

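The flap is shut, running from (320,360) to (490,240). The carton is in the bin at (430,450), the hand is clear, and nothing else in this view has moved.

```bash
python3 -c "
from bench import *
print(sign_off())"
```

```text
the job is handed in; nothing more can be done
None
```

The carton was pushed over the sill while a finger held the flap open and lies in the bin, the flap has shut by itself, nothing else was seen to move, and the job was handed in at about 15 s.

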